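Back a framed flash print on the sloped rest

ROBOT

A 6-joint arm with a two-finger parallel gripper is mounted at the origin on the work surface. World frame = base frame: x ahead of the robot, y to its left, z up, the work surface at z = 0. Lengths are in m, angles in degrees, forces in N, time in s.
With the tool pointing down it reaches from about 0.325 to 0.775 m from the base axis. Payload 5.5 kg.
Tool frame: the origin (TCP) lies at the centre of the arm's flange, where the gripper is bolted on; the fingertips stand 173 mm ahead of it and the grasp point (between the pads) lies 155 mm ahead of it; y points along the fingers, z is the direction in which the jaws open and shut, and the axes are right-handed (so a half turn about y gives the same grasp; the last joint's range is limited). The gripper opens to 85 mm and grips with 20 to 120 N. Pads are 22 mm wide; open, the fingers measure 114 mm over their backs; the gripper's body (76 mm by 85 mm) begins 54 mm behind the grasp point. The pads swing forward as they close: fully open they stand 13 mm farther back than shut.
Start: joints at [-76.072, 5.22, 70.514, -0, 104.267, -3.249], TCP at [0.177, -0.573, 0.405] pointing down, gripper open.
Joint ranges: [-164.24, 164.24], [-49.07, 125.15], [9.68, 141.18], [-86.29, 266.29], [3.28, 154.24], [-151.56, 151.56]. Speed limits (degrees/s): [147.25, 147.25, 172.46, 180, 180, 180].

INTERFACE

Orientations are given as [roll, pitch, yaw] about the fixed x, y, z axes, in that order (R = Rz(yaw) Ry(pitch) Rx(roll)).
In Python, from rig import ctrl, jaws, telemetry, eyes, nets gives the robot as it stands. The module is installed in compiled form; this text tells all that it offers. Calls block until the motion is done:
- ctrl.movep(position, orientation): joint-space move of the TCP to a pose.
- ctrl.move_l(position, rotation=None, max_speed=0.15): straight line of the TCP; rotation=None keeps the orientation; max_speed is the mean speed in m/s.
- ctrl.movej(angles): joint-space move.
- jaws.gripper_to(opening, squeeze=None): opening from 0.0 (shut) to 1.0 (fully open); squeeze is the grip in N (None keeps the last); returns when the fingers have stopped.
- ctrl.hold(seconds).
- ctrl.inverse_kinematics(position, orientation): joint angles nearest the present ones, or None.
- telemetry.state(): the state.
- eyes.grab_frame(name): name is "scene" or "top" or "wrist"; returns a dict with "img" (384x512x3 uint8, red, green, blue), "fx", "fy", "cx", "cy" (pixels), "R" (3x3) and "t" (3): a world point X has camera coordinates R X + t. Camera axes: x right, y down, z forward; pixel columns grow to the right and rows downward; lengths in m; the calibration is good to about 2 mm. A picture is of the moment at which its call begins. There is no depth.
A pose or a line that the arm cannot do raises ctrl.IKError and nothing moves.
- ctrl.sign_off(): hands the job in, once; it reports no verdict.
Trained networks look in the newest picture that a camera, given by its name, has taken for a name from the list of things; names that differ only in an ending like _2 or _b are one class to them, and where a whole thing is asked for, a point or a joint stands for the part that bears it (a point fixed in the world has none). Each returns a list of dicts, best first, with "p" (0 to 1); they miss things now and then, are a little off and sometimes report something else, mostly with a low value. They report only what shows in the picture. A call takes as long as a camera call. They do not tell look-alikes from the thing itself.
- nets.cut_out(camera, target): "pixels" (384x512 bool, what is visible of it) and "centre" ([row, column] in pixels, amid what is visible of it).
- nets.tip_of(camera, target): "centre" ([row, column] in pixels: a listed point, or the origin of a listed thing).
The state is a dict: "t": time; "qpos": joint angles; "dq": joint speeds; "joint_torque": joint torques, N m; "position": TCP position; "tcp_rot": TCP orientation; "wrist_force": force on the tool from outside, world axes, zero at the start; "wrist_torque": the same for the moment, N m; "gripper_width": opening from 0.0 (shut) to 1.0 (fully open).
Only numpy, scipy, OpenCV 4.12 (cv2) and the standard library are available. Lean on these libraries where they do the work, as an engineer would, in place of code of your own. Each camera call takes 0.05 s, during which the arm holds its last target. There are 200 camera calls.

TASK

On the sloped rest a small frame lies face down with its pane already in. Lay the print board (the solid one) in it and press its raised upper end firmly down with the fingers, past the sprung roller, until you feel it lie flat and solid on the pane; only then lay the backing board (the one with the round hole) on top and press it flat in the same way, so that it ends flush in the frame. Let go, and leave the other things on the bench where they are.

Things in the scene. Friction and masses are not known exactly. Their poses are not given: they have to be found in the camera images.
- print_board: Print board: solid white rectangle of mounting board, 150 x 60 x 8 mm, 80 g or so, lying flat on the bench to the left or right of the rest. Origin: centre of its underside; x along the 150 mm, y along the 60 mm, z up through the thickness. Either end may be the upper one in the frame; the face that is up on the bench stays up.
- back_board: Backing board: brown wooden rectangle of the same outline, 150 x 60 x 8 mm, 80 g or so, with a round 34 mm hole through its centre, lying flat on the bench on the other side. Origin: centre of its underside; axes as for the print board. Either end may be the upper one in the frame; the face that is up on the bench stays up.
- bed: The pane: fixed grey floor of the frame's recess, on the dark-legged rest in the middle of the bench, rising away from the robot at 30 deg. Origin: centre of the pane's upper face, 90 mm above the bench. x: up the slope along the recess; y: across it; z: square out of the pane, leaning 30 deg from vertical towards the robot. The pane is 56 mm wide.
- frame_top (a point): Middle of the recess at rim height, 16 mm above the pane (two boards end flush); axes as the pane's. Recess 155 (x) by 66 mm (y). The dark wooden side rails, 12 mm thick, are missing for 72 mm midway on both long sides: there, fingers holding a board by its long edges have room to 60 mm from the middle and to 14 mm below the pane's face.
- lower_wall (a point): Inner face of the lower end wall, at its rim, 77.5 mm down the slope from the pane's centre, 16 mm above the pane. A board laid in slides down against this wall.
- roller_out (a point): Centre of the steel roller when fully out: 77.5 mm up the slope from the pane's centre, 19 mm above the pane. Roller 18 mm diameter, 30 mm long across, turns freely, so it reaches 9 mm into the recess. Its housing behind, with a steel cap, is 34 mm above the pane. Fingertips have room on a board up to 50 mm up-slope of the pane's centre.
- catch (a joint): How far the roller is pushed back up the slope, m: 0 fully out, 0.010 at most; spring 400 N/m, 1.6 N when out. A board laid in rests with its upper end raised on the roller, about 10 deg (print board) or 7 deg (backing board) off flat; some 2 to 5 N near its upper end pushes the roller back and the board drops flat beneath it.
- ink_bottle: Bystander, to be left alone: closed black bottle, 52 mm diameter, 140 mm high. Origin at its underside.
- soap_bottle: Bystander, to be left alone: closed white bottle, 60 mm diameter, 170 mm high. Origin at its underside.
- tape_roll: Bystander, to be left alone: black roll of tape lying flat, 100 mm diameter, 24 mm high. Origin at its underside.
- balm_jar: Bystander, to be left alone: amber jar with dark lid, 68 mm diameter, 55 mm high. Origin at its underside.
- screwdriver: Bystander, to be left alone: screwdriver lying on the bench. Origin at its underside.
- marker_cup: Bystander, to be left alone: open steel cup, 76 mm diameter, 100 mm high. Origin at its underside.
Things that resemble listed ones, but are neither listed nor needed, are in the scene too. What is meant by the print_board is not pink, red or turquoise, and is the larger of those in its own colour.

How it is judged:
By the outcome, as a careful person would: the job done as asked, in the order asked, and still so for the second after the job is handed in, with the robot touching nothing.
It also fails if it takes over 72 s, if anything falls off the work surface, if the arm or the gripper's body presses on something with over 40 N, if the wrist force passes 120 N, or if a joint passes its speed limit or range.

## Working session

There is one attempt and no reset: what is moved stays moved. The work goes in short steps, each a Python script; the robot and the scene stay as the last script left them, time stands still between calls to the robot, and variables do not carry over. Pictures are saved under pics/ and viewed, about 8 in all and at most 12, crops included, and the job is handed in when it is done.

```bash
mkdir -p pics; cat > h.py <<'E'
import numpy as np, cv2
from rig import ctrl, jaws, telemetry, eyes, nets
from scipy.spatial.transform import Rotation as Ro
def save(f,n): cv2.imwrite('pics/'+n+'.png',cv2.cvtColor(f['img'],cv2.COLOR_RGB2BGR))
def ray(f,rc):
    d=f['R'].T@np.array([(rc[1]-f['cx'])/f['fx'],(rc[0]-f['cy'])/f['fy'],1]); return -f['R'].T@f['t'],d
def onz(f,rc,z):
    o,d=ray(f,rc); return o+d*(z-o[2])/d[2]
def proj(f,X):
    c=f['R']@np.asarray(X)+f['t']; return [f['cy']+f['fy']*c[1]/c[2],f['cx']+f['fx']*c[0]/c[2]]
E
python3 - <<'E'
from h import *
s=telemetry.state(); print({k:np.round(v,3) for k,v in s.items()})
for c in ['scene','top']:
    f=eyes.grab_frame(c); save(f,c+'0'); print(c,np.round(-f['R'].T@f['t'],3))
    for n in ['print_board','back_board','bed']:
        for r in nets.cut_out(c,n)[:4]:
            cn=np.uint8(r['pixels']); q=cv2.minAreaRect(cv2.findNonZero(cn))
            print(c,n,round(r['p'],2),np.round(r['centre']),cn.sum(),np.round(onz(f,r['centre'],.008),3),np.round(q[1],1), np.median(f['img'][r['pixels']],0))
    for n in ['bed','frame_top','lower_wall','roller_out']:
        for r in nets.tip_of(c,n)[:2]: print(c,n,round(r['p'],2),np.round(r['centre'],1))
a=cv2.imread('pics/scene0.png');b=cv2.imread('pics/top0.png')
E
```

```text
{'t': np.float64(0.0), 'qpos': array([-7.60720e+01,  5.26400e+00,  7.05810e+01, -2.00000e-03,
        1.04268e+02, -3.24900e+00]), 'dq': array([ 0.089,  0.014,  0.081, -0.058, -0.024, -0.015]), 'joint_torque': array([ 3.0000e-03, -4.5873e+01, -4.1803e+01,  0.0000e+00,  1.2000e-02,
       -0.0000e+00]), 'position': array([ 0.177, -0.573,  0.404]), 'tcp_rot': array([-9.01130e+01,  5.00000e-03, -1.62823e+02]), 'wrist_force': array([0.419, 0.666, 0.045]), 'wrist_torque': array([-0.029,  0.043,  0.01 ]), 'gripper_width': np.float64(1.006)}
scene [0.914 0.7   1.17 ]
scene print_board 0.88 [208. 296.] 271 [0.335 0.098 0.008] [10.6 26.2] [ 56. 110. 100.]
scene print_board 0.8 [280. 362.] 890 [0.332 0.441 0.008] [50.5 18.2] [78. 48. 49.]
scene print_board 0.67 [236. 326.] 407 [0.322 0.253 0.008] [13.4 31.3] [157. 141. 131.]
scene print_board 0.66 [273. 289.] 831 [0.513 0.291 0.008] [19.8 43.5] [186. 168. 156.]
scene bed 0.57 [205. 233.] 281 [ 0.522 -0.041  0.008] [14.3 26.3] [90. 81. 77.]
scene frame_top 0.78 [200.  230.7]
scene frame_top 0.52 [206.7 231.7]
scene lower_wall 0.73 [151.1 156.6]
[... 270 characters left out ...]
. 52.]
top print_board 0.59 [229. 186.] 320 [0.323 0.261 0.008] [11.5 28.3] [176. 162. 149.]
top print_board 0.51 [227. 229.] 267 [0.329 0.091 0.008] [26.4 10.5] [ 27. 131. 123.]
top back_board 0.74 [150. 368.] 380 [ 0.63  -0.477  0.008] [18.4 24.7] [90.  83.5 76. ]
top back_board 0.6 [185. 313.] 557 [ 0.49  -0.25   0.008] [37.5 16.1] [137.  90.  48.]
top bed 0.9 [170. 252.] 465 [ 0.556 -0.004  0.008] [34.  14.1] [94. 91. 86.]
top bed 0.73 [182. 318.] 497 [ 0.503 -0.268  0.008] [37.1 15.1] [138.  90.  47.]
top bed 0.74 [167.4 248.5]
top bed 0.34 [135.8 200.1]
top frame_top 0.77 [166.8 249.5]
top lower_wall 0.75 [184.7 252.5]
top lower_wall 0.71 [185.1 317. ]
top roller_out 0.66 [146.8 247.1]
```

View pics/top0.png

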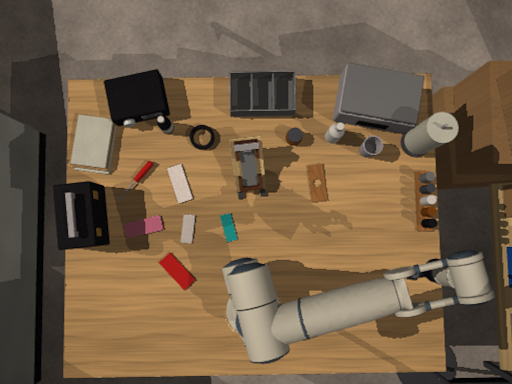

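View pics/scene0.png

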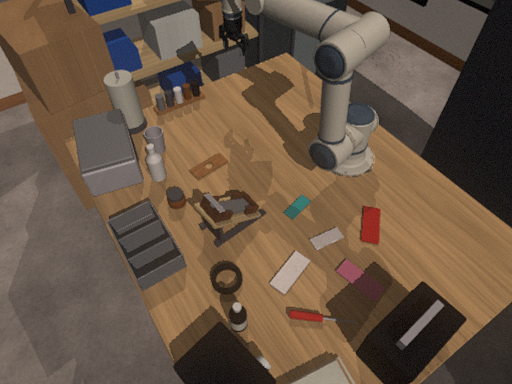

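The print board is the larger white one at about (183,180) in the top view; the small white one at (229,187) is a decoy. The backing board is at (182,318) and the rest at (167,249). Next I'll take closer looks with the wrist camera.

```bash
python3 - <<'E'
from h import *
pts={'back_board':(.50,-.26),'bed':(.50,0.0),'print_board':(.51,.286)}
for n,(x,y) in pts.items():
    for yaw in (0,180):
        q=ctrl.inverse_kinematics([x-.05,y,.42],[-90,0,yaw]); print(yaw,None if q is None else np.round(q))
for n,(x,y) in pts.items():
    ctrl.movep([x-.05,y,.42],[-90,0,0]); 
    f=eyes.grab_frame('wrist'); save(f,'w_'+n); np.savez('w_'+n,**f)
    print(n,telemetry.state()['t'],'cam',np.round(-f['R'].T@f['t'],3),np.round(f['R'][2],2),f['fx'])
    for r in nets.cut_out('wrist',n)[:3]:
        q=cv2.minAreaRect(cv2.findNonZero(np.uint8(r['pixels'])))
        c=onz(f,q[0][::-1],.008); B=[onz(f,p[::-1],.008) for p in cv2.boxPoints(q)]
        print(' ',round(r['p'],2),np.round(r['centre']),np.round(c,3),'sides',np.round([np.linalg.norm(B[1]-B[0]),np.linalg.norm(B[2]-B[1])],3),'ang',[round(float(np.degrees(np.arctan2(*(B[i+1]-B[i])[[1,0]]))),1) for i in (0,1)])
    if n=='bed':
        for m,z in (('bed',.09),('frame_top',.09+.0139),('lower_wall',.09-.0388+.0139),('roller_out',.09+.0388+.0165)):
            for r in nets.tip_of('wrist',m)[:2]: print(m,round(r['p'],2),np.round(r['centre'],1),np.round(onz(f,r['centre'],z),4))
ims=[cv2.imread(f'pics/w_{n}.png') for n in pts]
cv2.imwrite('pics/w_all.png',np.hstack([cv2.resize(ims[0],(400,300)),cv2.resize(ims[2],(400,300))]))
E
```

```text
0 [ -34.   -7.   81.    0.  106. -124.]
180 [-34.  -7.  81.  -0. 106.  56.]
0 [ -4. -18.  90.   0. 107. -94.]
180 [ -4. -18.  90.  -0. 107.  86.]
0 [ 28.  -4.  78.   0. 106. -62.]
180 [ 28.  -4.  78.  -0. 106. 118.]
back_board 2.675 cam [ 0.383 -0.261  0.388] [ 0.26  0.   -0.96] 291.33090531087635
  0.6 [192. 250.] [ 0.498 -0.266  0.008] sides [0.06  0.152] ang [96.6, 7.3]
bed 3.7917 cam [ 0.383 -0.001  0.388] [ 0.26  0.   -0.96] 291.33090531087635
  0.97 [268. 263.] [0.595 0.011 0.008] sides [0.07  0.198] ang [96.3, 7.1]
bed 0.85 [273.7 264.8] [0.5559 0.0099 0.09  ]
lower_wall 0.61 [203.6 259.2] [0.4797 0.0036 0.0651]
print_board 5.1917 cam [0.393 0.285 0.388] [ 0.26  0.   -0.96] 291.33090531087635
  0.87 [ 55. 235.] [0.324 0.259 0.008] sides [0.116 0.045] ang [173.0, 86.1]
  0.82 [ 68. 379.] [0.336 0.437 0.008] sides [0.153 0.062] ang [102.4, 23.4]
  0.72 [57. 99.] [0.327 0.097 0.008] sides [0.046 0.11 ] ang [106.2, 14.2]
```

View pics/w_bed.png

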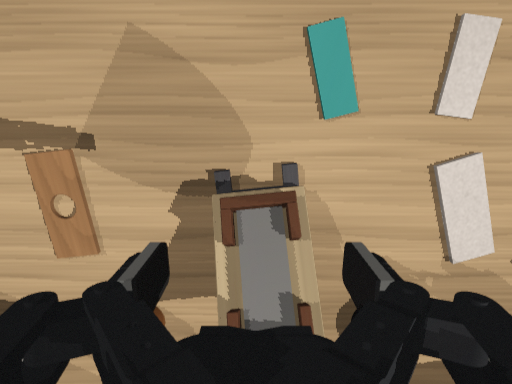

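View pics/w_all.png

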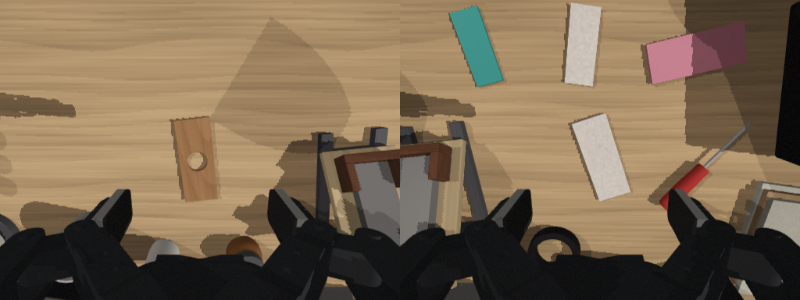

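The bed view shows the frame with its lower wall at about row 195–205, columns 225–300, turned about 5° or so. The second picture shows the white print board, which the net missed, so I'll segment that one by colour. I'll look at the frame square-on, far enough down-slope to see all of it.

```bash
python3 - <<'E'
from h import *
f=dict(np.load('w_print_board.npz')); hsv=cv2.cvtColor(f['img'],cv2.COLOR_RGB2HSV)
m=((hsv[...,1]<60)&(hsv[...,2]>140)).astype(np.uint8)
n,l,st,ce=cv2.connectedComponentsWithStats(m)
for i in range(1,n):
    if st[i,4]>800:
        q=cv2.minAreaRect(cv2.findNonZero(np.uint8(l==i))); B=[onz(f,p[::-1],.008) for p in cv2.boxPoints(q)]
        print(np.round(onz(f,q[0][::-1],.008),4),[round(float(np.linalg.norm(B[i+1]-B[i])),3) for i in (0,1)],[round(float(np.degrees(np.arctan2(*(B[i+1]-B[i])[[1,0]]))),1) for i in (0,1)])
def R(t,yaw): return Ro.from_euler('z',yaw,degrees=True)*Ro.from_euler('y',-t,degrees=True)*Ro.from_euler('x',-90,degrees=True)
for t,p in ((30,[.30,0,.36]),(30,[.33,0,.36]),(15,[.34,0,.42]),(0,[.36,0,.42]),(0,[.38,0,.45])):
    e=R(t,5).as_euler('xyz',degrees=True); q=ctrl.inverse_kinematics(p,e)
    print(t,p,np.round(e),R(t,5).as_matrix()[:,1],None if q is None else np.round(q))
E
```

```text
[0.3235 0.2576 0.008 ] [0.114, 0.045] [171.0, 84.6]
[0.5044 0.2883 0.008 ] [0.059, 0.149] [108.2, 18.9]
[0.6321 0.6323 0.008 ] [0.087, 0.071] [-175.7, 82.0]
30 [0.3, 0, 0.36] [-90. -30.   5.] [ 0.49809735  0.04357787 -0.8660254 ] None
30 [0.33, 0, 0.36] [-90. -30.   5.] [ 0.49809735  0.04357787 -0.8660254 ] None
15 [0.34, 0, 0.42] [-90. -15.   5.] [ 0.25783416  0.02255757 -0.96592583] [  -7.  -43.  107.    3.  100. -101.]
0 [0.36, 0, 0.42] [-90.   0.   5.] [-1.38777878e-17  1.11022302e-16 -1.00000000e+00] [  -5.  -32.  100.    0.  111. -100.]
0 [0.38, 0, 0.45] [-90.   0.   5.] [-1.38777878e-17  1.11022302e-16 -1.00000000e+00] [  -5.  -28.   95.    0.  113. -100.]
```

```bash
cat >> h.py <<'E'
def R(t,yaw): return Ro.from_euler('z',yaw,degrees=True)*Ro.from_euler('y',-t,degrees=True)*Ro.from_euler('x',-90,degrees=True)
def E(t,yaw): return R(t,yaw).as_euler('xyz',degrees=True)
def bedR(psi): return (Ro.from_euler('z',psi,degrees=True)*Ro.from_euler('y',-30,degrees=True)).as_matrix()
E
python3 - <<'E'
from h import *
for t in (20,25,30):
  for psi in (5,185):
    a=np.array([.556,.01,.09]); tt=t if psi==5 else -t
    for off in (0,.1):
        p=a-R(tt,psi).as_matrix()[:,1]*(.165+off); q=ctrl.inverse_kinematics(p,E(tt,psi)); print(t,psi,off,np.round(p,3),None if q is None else np.round(q))
ctrl.movep([.34,0.01,.42],E(15,5)); f=eyes.grab_frame('wrist'); save(f,'bed2'); np.savez('w_bed2',**f)
for m,h in (('bed',0),('frame_top',.016),('lower_wall',.016),('roller_out',.019)):
    z=.09+h*.866+{'lower_wall':-.03875,'roller_out':.03875}.get(m,0)
    for r in nets.tip_of('wrist',m)[:2]: print(m,round(r['p'],2),np.round(r['centre'],1),np.round(onz(f,r['centre'],z),4))
i=cv2.cvtColor(f['img'],cv2.COLOR_RGB2BGR); c=np.array(proj(f,[.556,.01,.09])).astype(int); r0,c0=max(c[0]-100,0),max(c[1]-90,0); print(r0,c0)
cv2.imwrite('pics/bed2c.png',cv2.resize(i[r0:r0+200,c0:c0+180],None,fx=3,fy=3,interpolation=cv2.INTER_CUBIC))
E
```

```text
20 5 0 [0.5   0.005 0.245] [  -4.  -18.  109.    3.   69. -100.]
20 5 0.1 [0.466 0.002 0.339] [  -5.  -25.  105.    4.   80. -100.]
20 185 0 [0.5   0.005 0.245] [ -4. -18. 109.   3.  69.  80.]
20 185 0.1 [0.466 0.002 0.339] [ -5. -25. 105.   4.  80.  80.]
25 5 0 [0.487 0.004 0.24 ] [  -5.  -22.  114.    5.   64. -101.]
25 5 0.1 [0.444 0.    0.33 ] [  -6.  -31.  111.    5.   76. -101.]
25 185 0 [0.487 0.004 0.24 ] [ -5. -22. 114.   5.  64.  79.]
25 185 0.1 [0.444 0.    0.33 ] [ -6. -31. 111.   5.  76.  79.]
30 5 0 [0.474 0.003 0.233] [  -6.  -27.  118.    6.   59. -102.]
30 5 0.1 [ 0.424 -0.002  0.319] [  -7.  -38.  117.    6.   72. -103.]
30 185 0 [0.474 0.003 0.233] [ -6. -27. 118.   6.  59.  78.]
30 185 0.1 [ 0.424 -0.002  0.319] [ -7. -38. 117.   6.  72.  77.]
bed 0.94 [263.4 242.6] [0.5491 0.012  0.09  ]
bed 0.4 [294.5 334.9] [0.596  0.1443 0.09  ]
lower_wall 0.96 [208.5 239.7] [0.4811 0.003  0.0651]
roller_out 0.83 [335.  240.2] [0.6169 0.0154 0.1452]
167 150
```

View pics/bed2c.png

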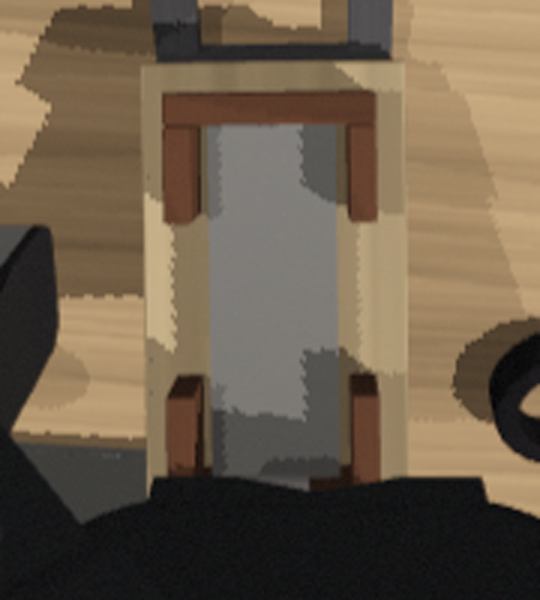

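The picture shows the frame clearly: lower wall inner rim at crop row 124, gap ends at rows 222 and 397, and rail outer edges at columns 163 and 376. I'll fit the frame pose to these.

```bash
python3 - <<'E'
from h import *
from scipy.optimize import least_squares
f=dict(np.load('w_bed2.npz'))
P=[(-36,-45,163,222),(-36,45,376,221),(36,-45,167,397),(36,45,379,397),(-77.5,0,269,124),(-89.5,-45,163,94),(-89.5,45,375,94)]
def res(v):
    o=[]
    for a,b,c,r in P:
        X=np.array([v[0],v[1],.09])+bedR(v[2])@np.array([a,b,16])/1e3; p=proj(f,X)
        o+=[p[0]-((r+.5)/3-.5+167),(p[1]-((c+.5)/3-.5+150))*(b!=0)]
    return np.array(o)
s=least_squares(res,[.556,.01,5],x_scale=[.01,.01,1]); print(np.round(s.x,4)); print(np.round(res(s.x).reshape(-1,2),2))
# print board re-fit using polygon reprojection done from minAreaRect
E
```

```text
[0.5549 0.0099 5.5556]
[[ 0.64 -0.21]
 [ 0.36  0.78]
 [-0.25 -0.96]
 [-0.81  0.28]
 [-0.2   0.  ]
 [ 0.52 -0.64]
 [-0.13  0.75]]
```

```bash
cat >> h.py <<'E'
BED=np.array([.5549,.0099,.09]); PSI=5.56; BR=bedR(PSI)
def W(x,y,z): return BED+BR@(np.array([x,y,z])/1e3)   # bed mm -> world
def F(): return telemetry.state()['wrist_force']
def feel(d,dist,lim,step=.001,speed=.03):
    "step along unit d until force against d grows by lim; returns travelled"
    d=np.asarray(d,float); p0=np.array(telemetry.state()['position']); f0=F()@d; s=0
    while s<dist:
        s+=step; ctrl.move_l(p0+d*s,max_speed=speed)
        if f0-F()@d>lim: return s
    return None
def pick(x,y,yaw):
    ctrl.movep([x,y,.25],E(0,yaw)); jaws.gripper_to(.82,40); ctrl.move_l([x,y,.181],max_speed=.15)
    s=feel([0,0,-1],.03,3); p=np.array(telemetry.state()['position']); print('touch',s,p.round(4))
    ctrl.move_l(p+[0,0,.0035],max_speed=.05); jaws.gripper_to(0,40); st=telemetry.state()
    print('width',st['gripper_width']*85,'F',F().round(1),'t',st['t']); return p[2]
E
python3 - <<'E'
from h import *
pick(.5044,.2883,18.7)
ctrl.move_l([.5044,.2883,.26],max_speed=.15); print(F().round(1),telemetry.state()['gripper_width']*85, telemetry.state()['t'])
f=eyes.grab_frame('wrist'); save(f,'g1')
for x,z,t in ((0,60,30),(0,60,20),(-2,15,20),(-2,15,22)):
    p=W(x,0,z)-R(t,PSI).as_matrix()[:,1]*.16; q=ctrl.inverse_kinematics(p,E(t,PSI)); print(x,z,t,p.round(3),None if q is None else np.round(q))
E
```

```text
touch 0.017000000000000008 [0.5047 0.2884 0.1657]
width 58.44237542044473 F [-0.3 -0.7  1.7] t 13.575
[ 0.2  0.5 -1. ] 58.865717523383395 14.3333
0 60 30 [ 0.445 -0.001  0.281] [  -7.  -33.  118.    7.   66. -103.]
0 60 20 [0.471 0.002 0.292] [  -5.  -24.  109.    4.   75. -101.]
-2 15 20 [0.491 0.004 0.252] [  -5.  -20.  110.    4.   70. -101.]
-2 15 22 [0.486 0.003 0.25 ] [  -5.  -21.  112.    4.   68. -101.]
```

View pics/g1.png

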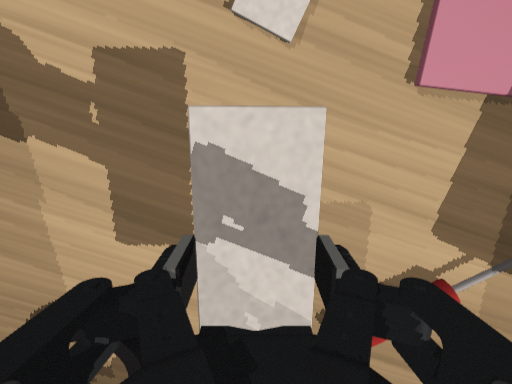

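The picture shows the board held centrally and square, with its near edge at row 107. Next I'll place it at a 10° tilt, lower end first.

```bash
cat >> h.py <<'E'
def tcp(x,y,z,tilt,ahead,along=0):
    "TCP so that board underside centre lies at bed (x,y,z) mm, raised tilt deg; along: board centre offset down tool axis dir +x(board)"
    r=R(30+tilt,PSI).as_matrix(); bx=np.cross(r[:,2],-r[:,1])  # board x = y cross z
    return W(x,y,z)-r[:,1]*ahead-bx*along, E(30+tilt,PSI)
E
python3 - <<'E'
from h import *
st=telemetry.state(); f=eyes.grab_frame('wrist')
e=onz(f,(107,258),st['position'][2]-.169+.008); u=np.array([np.cos(np.radians(18.7)),np.sin(np.radians(18.7))])
print('near edge along',(e[:2]-np.array(st['position'])[:2])@u)
for z in (70,40,14.5):
  for t in (4,7,10):
    p,o=tcp(-.5,0,z,t,.169); q=ctrl.inverse_kinematics(p,o); print(z,t,p.round(3),None if q is None else np.round(q))
E
```

```text
near edge along -0.0717060484113985
70 4 [ 0.426 -0.003  0.29 ] [  -8.  -39.  121.    8.   65. -105.]
70 7 [ 0.418 -0.003  0.285] [  -8.  -42.  124.    9.   63. -106.]
70 10 [ 0.412 -0.004  0.28 ] [  -9.  -45.  126.   11.   60. -107.]
40 4 [ 0.441 -0.001  0.264] [  -7.  -36.  122.    8.   61. -105.]
40 7 [ 0.433 -0.002  0.259] [  -8.  -39.  124.    9.   58. -106.]
40 10 [ 0.426 -0.003  0.254] [  -8.  -41.  127.   11.   56. -107.]
14.5 4 [ 0.453 -0.     0.242] [  -7.  -33.  122.    8.   58. -105.]
14.5 7 [ 0.446 -0.001  0.237] [  -7.  -35.  125.    9.   55. -106.]
14.5 10 [ 0.439 -0.001  0.232] [  -8.  -38.  127.   11.   52. -107.]
```

```bash
python3 - <<'E'
from h import *
al=.003
ctrl.move_l([.5044,.2883,.34],max_speed=.2)
for z in (110,100,90,80,70):
    p,o=tcp(-.5,0,z,10,.169,al)
    if ctrl.inverse_kinematics(p,o) is not None: break
print('via',z); ctrl.movep(p,o)
p,o=tcp(-.5,0,35,10,.169,al); ctrl.move_l(p,o,max_speed=.12); print(F().round(1),telemetry.state()['t'])
p2,_=tcp(-.5,0,22,10,.169,al); ctrl.move_l(p2,max_speed=.05)
f0=F(); s=feel(-BR[:,2],.010,2.5); print('feel',s,(F()-f0).round(1),telemetry.state()['t'])
f=eyes.grab_frame('scene'); save(f,'s1'); c=np.array(proj(f,BED)).astype(int); i=cv2.imread('pics/s1.png')[c[0]-50:c[0]+50,c[1]-60:c[1]+60]
cv2.imwrite('pics/s1c.png',cv2.resize(i,None,fx=5,fy=5,interpolation=cv2.INTER_CUBIC))
E
```

```text
via 100
[ 0.4 -0.2 -0.1] 16.775
feel 0.010000000000000002 [-5.1 -1.7  3.4] 19.6833
```

View pics/s1c.png

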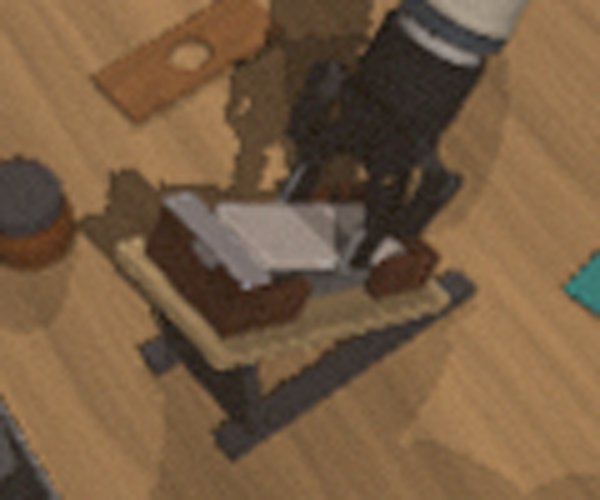

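The crop shows the board's lower end inside the recess and its upper end on the roller. Next I'll release it and press.

```bash
cat >> h.py <<'E'
N=BR[:,2]
def press(x,zstart,zend,lim=18,tip=.173):
    o=E(30,PSI)
    def P(z): return W(x,0,z)+N*tip
    ctrl.move_l(P(zstart),o,max_speed=.12); f0=F()@N; z=zstart; log=[]
    while z>zend:
        z-=1.5; ctrl.move_l(P(z),max_speed=.03); st=telemetry.state()
        za=(np.array(st['position'])-BED)@N*1e3-tip*1e3; fn=st['wrist_force']@N-f0; log.append((round(za,1),round(fn,1)))
        if fn>lim: break
    ctrl.hold(.2); st=telemetry.state(); za=(np.array(st['position'])-BED)@N*1e3-tip*1e3
    print(log); print('end z',za,'F',st['wrist_force']@N-f0,'t',st['t'])
    ctrl.move_l(P(max(z,0)+40),max_speed=.12)
E
python3 - <<'E'
from h import *
jaws.gripper_to(.95,40); st=telemetry.state()
a=R(40,PSI).as_matrix()[:,1]; ctrl.move_l(np.array(st['position'])-a*.06,max_speed=.12)
jaws.gripper_to(0,40); press(44,34,2)
f=eyes.grab_frame('scene'); save(f,'s2'); c=np.array(proj(f,BED)).astype(int); i=cv2.imread('pics/s2.png')[c[0]-40:c[0]+40,c[1]-50:c[1]+50]
cv2.imwrite('pics/s2c.png',cv2.resize(i,None,fx=6,fy=6,interpolation=cv2.INTER_CUBIC))
E
```

```text
[(np.float64(32.6), np.float64(-0.2)), (np.float64(30.9), np.float64(1.3)), (np.float64(29.7), np.float64(2.1)), (np.float64(28.2), np.float64(1.9)), (np.float64(26.3), np.float64(1.8)), (np.float64(24.6), np.float64(0.5)), (np.float64(23.1), np.float64(0.8)), (np.float64(21.8), np.float64(-1.1)), (np.float64(20.4), np.float64(-0.8)), (np.float64(18.9), np.float64(0.4)), (np.float64(17.4), np.float64(0.2)), (np.float64(15.9), np.float64(0.3)), (np.float64(14.4), np.float64(1.1)), (np.float64(12.9), np.float64(0.2)), (np.float64(11.4), np.float64(-0.1)), (np.float64(9.9), np.float64(1.0)), (np.float64(8.3), np.float64(-0.3)), (np.float64(7.8), np.float64(7.3)), (np.float64(7.7), np.float64(22.1))]
end z 7.675453491128565 F 21.87960881288507 t 27.3417
```

View pics/s2c.png

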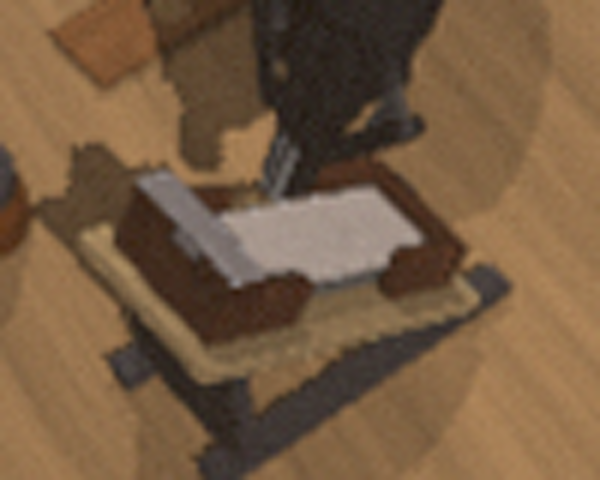

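The force log shows the catch giving way at about 30 mm and solid contact at 7.7 mm with 22 N. The picture shows the print board flat under the roller. Next is the backing board.

```bash
python3 - <<'E'
from h import *
p=np.array(telemetry.state()['position']); ctrl.move_l(p+[0,0,.05],max_speed=.2)
pick(.498,-.266,7)
ctrl.move_l([.498,-.266,.26],max_speed=.15); st=telemetry.state(); print(F().round(1),st['gripper_width']*85, st['t'])
f=eyes.grab_frame('wrist'); save(f,'g2'); 
for r in nets.cut_out('wrist','back_board')[:2]:
    rc=np.argwhere(r['pixels']); print(r['p'],rc.min(0),rc.max(0))
print('rows for -75mm edge', [ (a,round(((onz(f,(a,258),st['position'][2]-.161)-np.array(st['position']))[:2])@[np.cos(np.radians(7)),np.sin(np.radians(7))],4)) for a in (95,100,105,110,115)])
E
```

```text
touch 0.017000000000000008 [ 0.4983 -0.2662  0.1657]
width 58.89861781199027 F [0.  0.1 2.3] t 35.4667
[-0.2  0.5 -0.6] 58.64081857968297 36.225
0.68 [105 187] [330 327]
rows for -75mm edge [(95, np.float64(-0.0763)), (100, np.float64(-0.0743)), (105, np.float64(-0.0723)), (110, np.float64(-0.0703)), (115, np.float64(-0.0682))]
```

View pics/g2.png

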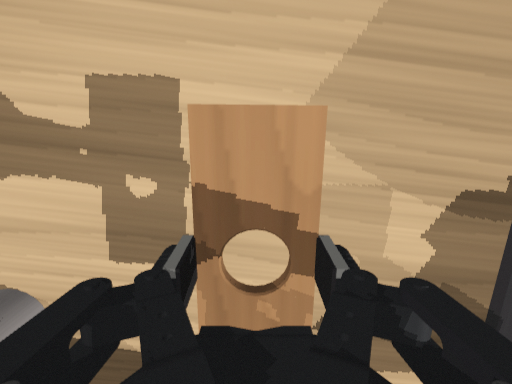

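The picture shows the backing board held square, with its near edge at row 105 (offset about 3 mm, as before).

```bash
python3 - <<'E'
from h import *
al=.0027
ctrl.move_l([.498,-.266,.34],max_speed=.2)
p,o=tcp(-.5,0,100,7,.169,al); ctrl.movep(p,o)
p,o=tcp(-.5,0,40,7,.169,al); ctrl.move_l(p,max_speed=.12)
p,o=tcp(-.5,0,26,7,.169,al); ctrl.move_l(p,max_speed=.06)
f0=F(); s=feel(-N,.009,2.5); print('feel',s,(F()-f0).round(1),telemetry.state()['t'])
jaws.gripper_to(.95,40); a=R(37,PSI).as_matrix()[:,1]; ctrl.move_l(np.array(telemetry.state()['position'])-a*.06,max_speed=.12)
jaws.gripper_to(0,40); press(44,37,10)
f=eyes.grab_frame('scene'); save(f,'s3'); c=np.array(proj(f,BED)).astype(int); i=cv2.imread('pics/s3.png')[c[0]-40:c[0]+40,c[1]-50:c[1]+50]
cv2.imwrite('pics/s3c.png',cv2.resize(i,None,fx=6,fy=6,interpolation=cv2.INTER_CUBIC))
E
```

```text
feel None [-1.  -0.6  1.8] 41.2083
[(np.float64(35.7), np.float64(0.7)), (np.float64(34.0), np.float64(-0.7)), (np.float64(32.3), np.float64(-1.1)), (np.float64(31.2), np.float64(1.3)), (np.float64(29.6), np.float64(1.7)), (np.float64(27.9), np.float64(1.6)), (np.float64(26.1), np.float64(0.1)), (np.float64(24.6), np.float64(0.2)), (np.float64(23.3), np.float64(-0.3)), (np.float64(21.9), np.float64(0.3)), (np.float64(20.4), np.float64(-0.1)), (np.float64(18.9), np.float64(0.2)), (np.float64(17.4), np.float64(-0.7)), (np.float64(15.9), np.float64(-0.5)), (np.float64(15.7), np.float64(12.1)), (np.float64(15.6), np.float64(26.7))]
end z 15.660088844410268 F 25.38272836857217 t 47.9833
```

View pics/s3c.png

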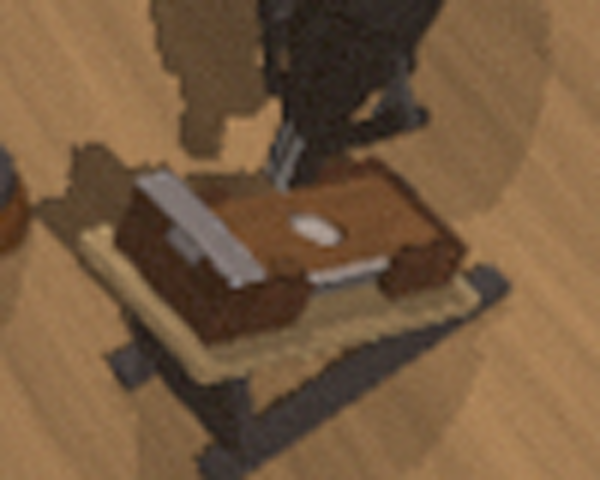

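The backing board lies flush with the rim, with white showing through its hole and solid contact at 15.7 mm. I'll back away and hand in.

```bash
python3 - <<'E'
from h import *
p=np.array(telemetry.state()['position']); ctrl.move_l(p+N*.05,max_speed=.12); print(F().round(1),telemetry.state()['t'])
ctrl.sign_off()
E
```

```text
[ 0.3 -0.2  0. ] 49.075
the job is handed in; nothing more can be done
```

Both boards are in the frame in the order asked, and I handed the job in at 49 s with the gripper clear.

- **Print board:** I laid it in at a 10° tilt, let go, and pressed near its upper end with the closed fingers. The roller gave way at about 2 N with the fingertips about 30 mm above the pane. The board then lay solid at 7.7 mm (8 mm nominal) under 22 N.
- **Backing board:** I laid it in and pressed it the same way. It lay solid at 15.7 mm (16 mm nominal, flush) under 25 N.

The last scene picture shows the backing board level with the rim and the print board white through its hole. At hand-in the wrist force was about zero. While lowering the backing board I did not feel clear contact before release (about 2 N, below my 2.5 N limit), but the press and the picture afterwards showed it properly seated. I did not touch the bystanders knowingly, but took no final picture to check them.

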